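Turn the exhaust pipe end for end in its cradle

TASK

The straight exhaust pipe lies the wrong way round in its wooden cradle. Turn it end for end and lay it back in both V supports so that its flange faces the flange of the fixed elbow, with no more than a finger's width (20 mm) between the two. Do not drop the pipe, do not knock pipe or gripper against the elbow or the hub and filter standing close by, and leave the nuts and the brass fitting beside the cradle where they are.

Things in the scene. Friction and masses are not known exactly. Their poses are not given: they have to be found in the camera images.
- pipe_mid (a point): Middle, on the axis, of the loose straight steel pipe: 240 mm long, 32 mm diameter, 0.26 to 0.49 kg, a round flange (56 mm diameter, 8 mm thick) at one end, the other plain. x runs along the pipe towards the flange; y, z may be rolled about it. It balances 15 mm from here towards the flange. It starts in the cradle with its flange away from the elbow.
- pipe_flange (a point): Centre of the outer face of the pipe's flange, which is that end of the pipe (120 mm from pipe_mid). Axes as pipe_mid.
- cradle: Wooden cradle fixed to the table; its place and heading vary. Origin on the table top, below mid-way between the V supports; x level along the cradle, away from the elbow, z up. Board 12 mm thick, 60 mm wide. V supports at x = -70 and +70 mm: 18 mm thick, 60 mm wide, 45 degree flanks, tops 84 mm high; a pipe in them has its axis at 75 mm. Between them only the board lies below the pipe.
- elbow_face (a point): Centre of the flange face of the steel elbow fixed to the cradle's board: on the axis of the cradled pipe, 75 mm high, 130 mm from the cradle's origin. x is level and points out of the face along the cradle, z up (axes as the cradle's). Flange 56 mm diameter; behind it the 32 mm pipe bends upright, to 76 mm behind the face and 150 mm above the table.
- hub_mid (a point): Dark steel stub axle standing upright, centre half-way up: 120 mm tall, foot 64 mm diameter, shaft 36 mm, 28 mm in the top 50 mm. Loose, 0.9 kg. It stands close beside the cradle, where the pipe would strike it if turned low.
- filter_mid (a point): White filter canister standing upright, centre half-way up: 100 mm tall, 56 mm diameter. Loose, 0.6 kg. It stands close beside the cradle on the other side; hub and filter may swap places.
- nut1: Hexagonal steel wheel nut, 30 mm across flats, 18 mm high, lying beside the cradle; to be left alone. Origin at the centre of its underside.
- nut2: A second such nut; to be left alone.
- tee: Brass tee fitting, 64 mm long, 22 mm high, lying beside the cradle; to be left alone. Origin under its middle.
Not all that is in view belongs to the job. Leave any pink or red look-alike of the part that bears pipe_mid alone.

How it is judged:
At the end, for the whole second after the job is handed in: The pipe lies at rest in the cradle, released, its flange facing the elbow's flange: face to face 0 to 23 mm apart (3 mm allowed for contact), centred on it within 7 mm sideways and in height, the pipe in line with the cradle within 0.06 rad (x of pipe_flange in the frame of elbow_face between -0.003 and 0.023 m and y of pipe_flange in the frame of elbow_face between -0.007 and 0.007 m and z of pipe_flange in the frame of elbow_face between -0.007 and 0.007 m and angle between the x axis of pipe_mid and the x axis of elbow_face, either way round below 0.06 rad and contact force between pipe and cradle above 1 N and linear speed of pipe below 0.01 m/s and angular speed of pipe below 0.1 rad/s); the robot touches nothing.
It fails at once if the pipe, gripper or arm knocks against the hub or the filter (over 2 N) (contact force between any of pipe, the fingers, the arm and hub above 2 N or contact force between any of pipe, the fingers, the arm and filter above 2 N).
It fails at once if the pipe, gripper or arm strikes the elbow (over 10 N) (contact force between any of pipe, the fingers, the arm and elbow above 10 N).
It fails at once if the hub, the filter, a nut or the brass tee is shifted by more than 15 mm (distance of any of hub_mid, filter_mid, nut1, nut2, tee from where it was at the start of the episode above 0.015 m).
It fails at once if the pipe is let fall (faster than 0.6 m/s with no finger on it) (linear speed of pipe above 0.6 m/s and contact force between the fingers and pipe below 0.05 N).
It also fails if it takes over 46 s, if anything falls off the work surface, if the arm or the gripper's body presses on something with over 40 N, if the wrist force passes 120 N, or if a joint passes its speed limit or range.

ROBOT

A 6-joint arm with a two-finger parallel gripper is mounted at the origin on the work surface. World frame = base frame: x ahead of the robot, y to its left, z up, the work surface at z = 0. Lengths are in m, angles in rad, forces in N, time in s.
With the tool pointing down it reaches from about 0.275 to 0.85 m from the base axis. Payload 5.2 kg.
Tool frame: the origin (TCP) lies midway between the tips of the shut fingers; the grasp point (between the pads) lies 19 mm behind it; z points along the fingers, x is the direction in which the jaws open and shut, and the axes are right-handed (so a half turn about z gives the same grasp; the last joint's range is limited). The gripper opens to 85 mm and grips with 20 to 120 N. Pads are 22 mm wide; open, the fingers measure 114 mm over their backs; the gripper's body (76 mm by 85 mm) begins 54 mm behind the grasp point. The pads swing forward as they close: fully open they stand 13 mm farther back than shut.
Start: joints at [1.065, 0.259, 1.535, -0, 1.348, -0.203], TCP at [0.164, 0.525, 0.231] pointing down, gripper open.
Joint ranges: [-3.14, 3.14], [-0.91, 2.08], [0.19, 2.58], [-1.22, 4.36], [0.22, 2.71], [-3.12, 3.12]. Speed limits (rad/s): [2.57, 2.57, 3.14, 3.14, 3.14, 3.14].

INTERFACE

Orientations are given as a 3x3 rotation matrix whose columns are the frame's x, y, z axes.
In Python, from workcell import observe, get_image, get_calibration, finish_job gives the robot as it stands. The module is installed in compiled form; this text tells all that it offers.
- The arm moves only by the shell command python3 -m jog 'ROWS' [OPENING] [FORCE]. ROWS is JSON, a list of rows, each a list of 2 entries, a list of its own where there are three numbers: the shift along the tool's x, y, z in mm, then the turn about the tool's z in degrees. A call has exactly 8 rows; each row shifts and turns the pose as measured when the row begins, along the tool's axes as they then stand; what a row does not reach is not made up. A row lasts 1/12 s, in which the tool goes at most 41.7 mm and 7.16 degrees, less where a joint would pass 70% of its speed; a pose out of reach is approached as far as the arm can. A call is refused whole if a number of a shift passes 41.7 or a number of a turn 7.16, either way. A call with a gripper value outside its range is refused whole. OPENING is the opening, from -1 (shut) to 1 (fully open), so that 0 is half open, set as the call begins (- or left out, the last holds). The fingers move at their own pace and stop on an object; FORCE is the grip in N (left out, the last holds). Time passes only in rows, so rows that do not move let the fingers close, or fill a call up. It gives the time, the measured TCP pose, the force and the opening at its end, in the units of the state.
- observe(): the state, without advancing time (a new reading comes with each control period).
- get_image(name): name is "scene" or "top"; returns (picture, depth): 400x640x3 uint8, red, green, blue; 400x640 float32, m along the optical axis (not along the pixel's ray), 0 where there is no reading.
- get_calibration(name): a dict with "intrinsics" (3x3 intrinsics, pixels), "extrinsics" (4x4, takes a point from world to camera coordinates). Camera axes: x right, y down, z forward; pixel columns grow to the right and rows downward; lengths in m; the calibration is good to about 2 mm. A picture is of the moment at which its call begins. get_calibration takes no time and is no camera call.
- finish_job(): hands the job in, once; it reports no verdict.
The state is a dict: "t": time; "joint_pos": joint angles; "dq": joint speeds; "joint_torque": joint torques, N m; "tcp_pos": TCP position; "tool_rot": TCP orientation; "ft_force": force on the tool from outside, world axes, zero at the start; "wrist_torque": the same for the moment, N m; "opening": finger opening in m.
Only numpy, scipy, OpenCV 4.12 (cv2) and the standard library are available. Lean on these libraries where they do the work, as an engineer would, in place of code of your own. Each camera call takes 0.05 s, during which the arm holds its last target.

## Working session

There is one attempt and no reset: what is moved stays moved. The work goes in short steps, Python scripts to look and compute and a shell command to move; the robot and the scene stay as the last step left them, time stands still between calls to the robot, and variables do not carry over. Pictures are saved under pics/ and viewed, and the job is handed in when it is done.

```bash
mkdir -p pics; python3 - <<'E'
from workcell import *
import cv2,numpy as np
s=observe();print(s)
for n in("scene","top"):
    im,d=get_image(n);np.savez(f"pics/{n}0.npz",im=im,d=d);cv2.imwrite(f"pics/{n}0.png",im[:,:,::-1])
    c=get_calibration(n);print(n,c)
E
```

```text
{'t': 0.0, 'joint_pos': array([ 1.06518428e+00,  2.59320104e-01,  1.53608110e+00, -1.24419571e-05,
        1.34799298e+00, -2.02780574e-01]), 'dq': array([-0.00017871, -0.00016444, -0.00084113,  0.00071054, -0.00016188,
        0.00067835]), 'joint_torque': array([ 5.32058439e-04, -4.46035910e+01, -2.90570676e+01, -6.79032041e-05,
        1.18345767e-02, -5.12526086e-06]), 'tcp_pos': array([0.16373538, 0.52451303, 0.23048781]), 'tool_rot': array([[ 2.98220636e-01,  9.54496574e-01, -8.61944390e-04],
       [ 9.54495327e-01, -2.98221675e-01, -1.58200029e-03],
       [-1.76706436e-03, -3.50936761e-04, -9.99998377e-01]]), 'ft_force': array([-0.75510081,  0.01348768, -0.13283953]), 'wrist_torque': array([ 0.04027632, -0.01441114,  0.005963  ]), 'opening': 0.08548988568360186}
scene {'intrinsics': array([[391.28950089,   0.        , 316.4490524 ],
       [  0.        , 391.28950089, 196.96950853],
       [  0.        ,   0.        ,   1.        ]]), 'extrinsics': array([[-0.81125965,  0.58448804, -0.01521575,  0.47487445],
       [ 0.46762916,  0.63300052, -0.61695486, -0.1594484 ],
       [-0.35097116, -0.50762591, -0.78685143,  1.14224393],
       [ 0.        ,  0.        ,  0.        ,  1.        ]])}
top {'intrinsics': array([[515.85405956,   0.        , 316.66058323],
       [  0.        , 515.85405956, 195.32292184],
       [  0.        ,   0.        ,   1.        ]]), 'extrinsics': array([[ 0.00146505, -0.99999609, -0.00238058, -0.09680877],
       [-0.99609604, -0.00124921, -0.08826731,  0.56285409],
       [ 0.08826399,  0.0025006 , -0.99609398,  1.03722072],
       [ 0.        ,  0.        ,  0.        ,  1.        ]])}
```

View pics/scene0.png

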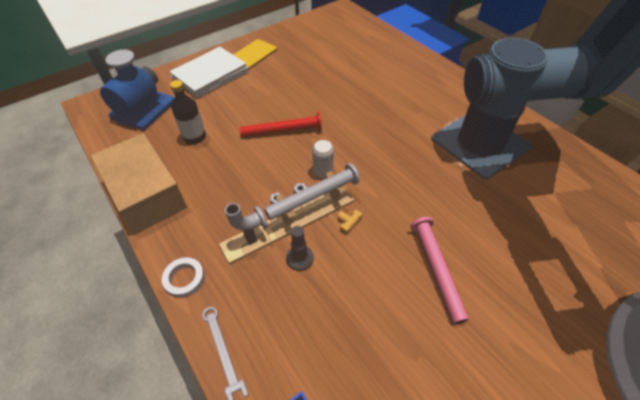

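View pics/top0.png

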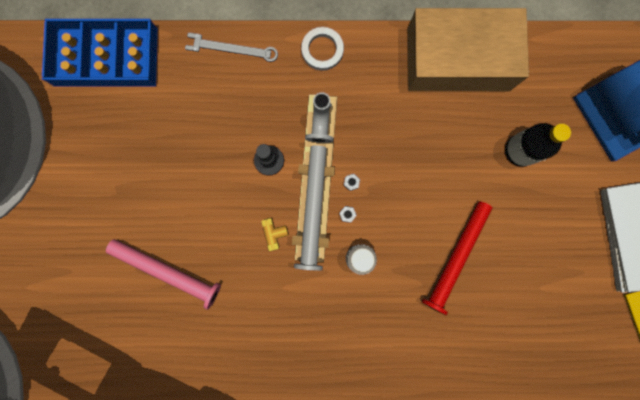

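The scene view shows the gray pipe from its flange at (352,174) to the elbow at (240,215). The filter is at (322,155) and the hub at (298,250). In the top view the elbow face is near (320,138), the pipe flange near (308,267), the hub at (267,158), the filter at (361,260), the nuts at (351,182) and (347,214), and the tee at (273,235).

```bash
cat > h.py <<'E'
import numpy as np,cv2
from workcell import *
def cloud(n,d):
    c=get_calibration(n);K=c["intrinsics"];T=np.linalg.inv(c["extrinsics"])
    v,u=np.mgrid[0:400,0:640]
    P=np.stack([(u-K[0,2])/K[0,0]*d,(v-K[1,2])/K[1,1]*d,d],-1)
    W=P@T[:3,:3].T+T[:3,3]; W[d<=0]=np.nan
    return W
def ray(n,u,v,z):
    c=get_calibration(n);K=c["intrinsics"];T=np.linalg.inv(c["extrinsics"])
    r=T[:3,:3]@np.array([(u-K[0,2])/K[0,0],(v-K[1,2])/K[1,1],1]);o=T[:3,3]
    return o+r*(z-o[2])/r[2]
def pix(n,p):
    c=get_calibration(n);q=c["extrinsics"]@np.r_[p,1];k=c["intrinsics"]@q[:3];return k[:2]/k[2]
E
python3 - <<'E'
from h import *
a=np.load("pics/top0.npz");im,d=a["im"],a["d"];W=cloud("top",d)
np.set_printoptions(precision=3,suppress=True)
for u,v in[(200,200),(450,180),(304,250)]:print(u,v,W[v,u],im[v,u])
for v in range(90,276,6):
    us=range(292,346,2)
    print(v,[int(round(1000*W[v,u,2])) if np.isfinite(W[v,u,2]) else -1 for u in us])
for nm,c in dict(hub=(267,158),filt=(361,260)).items():
    u,v=c;R=W[v-30:v+30,u-30:u+30].reshape(-1,3)
    top=np.nanmax(R[:,2]);m=R[:,2]>0.08;print(nm,top,np.median(R[m],0),np.nanmin(R[m],0),np.nanmax(R[m],0))
big=cv2.resize(im[80:280,230:390],None,fx=3.5,fy=3,interpolation=cv2.INTER_CUBIC)
cv2.imwrite("pics/topz.png",big[:,:,::-1])
E
```

```text
200 200 [ 0.555  0.15  -0.   ] [155  98  50]
450 180 [ 0.598 -0.377  0.002] [154  98  50]
304 250 [ 0.452 -0.072  0.088] [141 140 135]
90 [2, 1, 0, 2, -4, 6, 2, -2, 2, -1, 1, 0, -2, 0, 1, -1, 3, 0, 2, 1, 1, -2, 4, -4, -1, 0, -4]
96 [-1, 1, 0, -3, -1, 1, -2, 2, 2, 11, 10, 148, 147, 145, 147, 146, 148, 149, 147, 13, 0, 3, 0, 3, -1, -1, -1]
102 [-2, 1, 3, -1, 1, -2, 1, -2, 10, 10, 12, 150, 150, 148, 151, 151, 144, 147, 151, 14, 11, 12, 12, 0, -3, -4, 2]
108 [-3, -1, 1, 1, -2, 2, 0, -4, 16, 10, 12, 127, 143, 147, 147, 146, 148, 150, 129, 11, 12, 15, 2, -3, 2, -2, 2]
114 [0, -1, 0, 3, 2, 1, -2, 1, 16, 12, 8, 102, 107, 111, 114, 113, 114, 107, 96, 13, 14, 12, -5, 1, 1, -2, 1]
120 [1, 1, -1, 2, -3, 1, 4, 3, 16, 13, 84, 94, 95, 99, 97, 97, 95, 93, 83, 13, 11, 11, 0, -2, 6, -1, -1]
126 [-3, 0, 0, 0, 0, 3, 3, 9, 12, 14, 84, 88, 92, 92, 96, 90, 90, 85, 12, 13, 15, 11, 0, 1, -1, 0, 0]
132 [0, -2, -2, 4, 1, -1, -1, 12, 12, 11, 83, 89, 89, 88, 93, 90, 88, 82, 13, 11, 15, 4, -1, 0, 2, 5, -1]
138 [4, 1, -1, -3, 0, -3, 2, 90, 87, 90, 92, 94, 94, 97, 102, 98, 99, 101, 97, 88, 87, 1, 3, -2, 1, 1, 2]
14
[... 1770 characters left out ...]
2, 2]
246 [0, 3, 10, 11, 14, 83, 90, 89, 90, 90, 91, 90, 88, 70, 75, 78, 83, 79, -1, -3, 1, -2, -2, 2, -1, -1, 0]
252 [3, -1, 18, 12, 15, 85, 84, 90, 95, 90, 91, 90, 83, 13, 10, 15, 0, 0, 1, -2, 4, 2, -1, 1, -2, -1, 0]
258 [2, 3, 11, 13, 12, 86, 89, 91, 92, 93, 91, 89, 81, 12, 11, 14, 2, 0, -1, -3, 0, 2, 4, 1, -2, 3, 0]
264 [0, 81, 90, 83, 80, 83, 91, 93, 93, 92, 91, 86, 79, -2, 2, 2, 3, 0, 1, -1, 1, 0, 3, 1, 3, -1, 0]
270 [0, 0, -2, 0, 1, 2, -2, -3, 0, 3, -2, -2, 98, 94, 91, 3, 2, 0, -1, 0, 1, 0, -2, -1, 3, 3, 0]
hub 0.12423969348911923 [0.636 0.004 0.12 ] [ 0.625 -0.008  0.081] [0.652 0.019 0.124]
filt 0.10434560649849456 [ 0.435 -0.18   0.099] [ 0.407 -0.21   0.08 ] [ 0.462 -0.155  0.104]
```

View pics/topz.png

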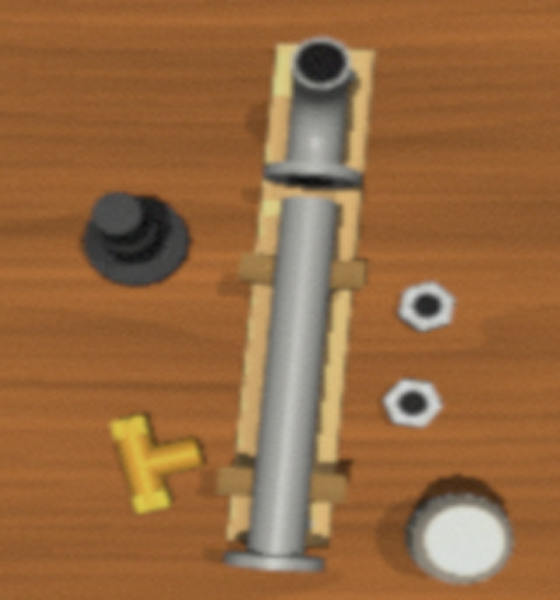

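```bash
cat > fit.py <<'E'
from h import *
from scipy.optimize import least_squares
np.set_printoptions(precision=4,suppress=True)
def fitcyl(Q,r=0.016,x0=None):
    # line through (x, y=a+bx, z=c+ex), radius r
    def res(p):
        o=np.array([.52,p[0],p[2]]);t=np.array([1,p[1],p[3]]);t/=np.linalg.norm(t)
        return np.linalg.norm(np.cross(Q-o,t),axis=1)-r
    s=least_squares(res,x0 if x0 is not None else [-.08,0.1,.075,0],loss='soft_l1',f_scale=.003)
    return s.x,np.std(res(s.x))
E
python3 - <<'E'
from fit import *
C=[]
for n in("top","scene"):
    a=np.load(f"pics/{n}0.npz");W=cloud(n,a["d"]).reshape(-1,3);C.append(W[np.isfinite(W[:,0])])
# initial line guess from top : (0.452,-.072+-) 
a=np.load("pics/top0.npz");W=cloud("top",a["d"])
Q=W[150:258,292:346].reshape(-1,3);Q=Q[Q[:,2]>.083]
p,s=fitcyl(Q);print("top",p,s)
for k,n in enumerate(("top","scene")):
    Q=C[k];
    for it in range(3):
        t=np.array([1,p[1],p[3]]);t/=np.linalg.norm(t);o=np.array([.52,p[0],p[2]])
        D=Q-o;al=D@t;r=np.linalg.norm(D-np.outer(al,t),axis=1)
        m=(r<.022)&(r>.01)&(abs(al)<.11)&(Q[:,2]>.075 )
        pp,s=fitcyl(Q[m],x0=p)
    print(n,pp,s,m.sum(), "z mean",pp[2])
    # histogram along axis of tall things with r<.032
    m=(r<.033)&(Q[:,2]>.06);print("pipe z tilt",pp[3])
    h,e=np.histogram(al[m&(r>.02)],np.arange(-.16,.24,.003));print("wide",[(round(float(x)*1000),int(y)) for x,y in zip(e,h) if y])
    h,e=np.histogram(al[m&(r<=.02)&(r>.012)],np.arange(-.16,.24,.003));print("nar",[(round(float(x)*1000),int(y)) for x,y in zip(e,h) ])
E
```

```text
top [-0.0873 -0.0826  0.0756 -0.0005] 0.002264991847444061
top [-0.0874 -0.0831  0.0755 -0.001 ] 0.00152121020721781 1757 z mean 0.07554170784493103
pipe z tilt -0.0009632150650579281
wide [(-106, 25), (-103, 48), (-100, 43), (-97, 17), (-91, 1), (-61, 19), (-58, 21), (-55, 23), (-52, 17), (-49, 20), (-46, 21), (-43, 5), (77, 15), (80, 23), (83, 16), (86, 25), (89, 17), (92, 21), (95, 16), (113, 1), (146, 48), (149, 42), (152, 46), (155, 15), (167, 1), (170, 1), (176, 1), (179, 7), (182, 12), (185, 26), (188, 30), (191, 20), (194, 10), (197, 6), (200, 1), (203, 1)]
nar [(-160, 0), (-157, 0), (-154, 0), (-151, 0), (-148, 0), (-145, 0), (-142, 0), (-139, 0), (-136, 0), (-133, 0), (-130, 0), (-127, 0), (-124, 0), (-121, 0), (-118, 0), (-115, 0), (-112, 0), (-109, 0), (-106, 0), (-103, 0), (-100, 0), (-97, 26), (-94, 25), (-91, 28), (-88, 23), (-85, 26), (-82, 25), (-79, 25), (-76, 25), (-73, 27), (-70, 30), (-67, 23), (-64, 27), (-61, 27), (-58, 33), (-55, 30), (-52, 34), (-49, 31), (-46, 31), (-43, 27), (-40, 24), (-37, 27), (-34, 22), (-31, 27), (-28, 24), (-25, 28), (-22, 24), (-19, 
[... 2121 characters left out ...]
, 14), (38, 16), (41, 14), (44, 19), (47, 17), (50, 18), (53, 14), (56, 18), (59, 18), (62, 14), (65, 16), (68, 18), (71, 16), (74, 18), (77, 17), (80, 20), (83, 18), (86, 17), (89, 17), (92, 14), (95, 19), (98, 20), (101, 16), (104, 19), (107, 19), (110, 15), (113, 16), (116, 18), (119, 15), (122, 19), (125, 20), (128, 16), (131, 19), (134, 12), (137, 0), (140, 0), (143, 0), (146, 0), (149, 0), (152, 0), (155, 24), (158, 17), (161, 18), (164, 18), (167, 18), (170, 21), (173, 16), (176, 21), (179, 20), (182, 16), (185, 10), (188, 6), (191, 11), (194, 6), (197, 3), (200, 3), (203, 2), (206, 1), (209, 0), (212, 1), (215, 1), (218, 0), (221, 0), (224, 0), (227, 0), (230, 0), (233, 0), (236, 0)]
```

```bash
python3 -m jog '[[[-12,13,0],0],[[-24,26,0],0],[[-24,26,0],0],[[-24,26,0],0],[[-24,26,0],0],[[-24,26,0],0],[[-24,26,0],0],[[-24,26,0],0]]' 1 60; python3 -m jog '[[[-24,26,0],0],[[-24,26,0],0],[[-24,26,0],0],[[-24,26,0],0],[[-24,26,0],0],[[-24,26,0],0],[[-24,26,0],0],[[-12,13,0],0]]'
cat > go.py <<'E'
import sys
from h import *
np.set_printoptions(precision=4,suppress=True)
s=observe();R=s["tool_rot"]
tgt=np.array([float(v) for v in sys.argv[1:4]]);psi=float(sys.argv[4])
d=R.T@(tgt-s["tcp_pos"])*1000
now=np.degrees(np.arctan2(R[1,0],R[0,0]))
print("t",s["t"],"tcp",s["tcp_pos"],"psi",now,"open",s["opening"],"F",s["ft_force"],"tau",s["wrist_torque"])
print("q",s["joint_pos"],"zaxis",R[:,2])
print("shift mm",d,"turn deg",(now-psi+180)%360-180)
E
python3 go.py .5203 -.0872 .15 85.3
```

```text
t: 0.77
tcp_pos: [0.2959, 0.2901, 0.2263]
tool_rot: [[0.286, 0.958, -0.006], [0.958, -0.286, -0.004], [-0.005, -0.005, -1.0]]
ft_force: [0.3, -0.1, -0.9]
opening: 0.0851
t: 1.43
tcp_pos: [0.4343, 0.0465, 0.2251]
tool_rot: [[0.288, 0.958, -0.007], [0.958, -0.288, -0.005], [-0.006, -0.005, -1.0]]
ft_force: [-0.4, 0.8, -0.6]
opening: 0.085
t 1.4333 tcp [0.4343 0.0465 0.2251] psi 73.27788032199057 open 0.08502853514514744 F [-0.3902  0.7693 -0.5517] tau [-0.0084 -0.0094  0.0455]
q [-0.1451  0.0612  1.7903 -0.0058  1.2964 -1.4224] zaxis [-0.0071 -0.0046 -1.    ]
shift mm [-102.8378  121.2421   75.0824] turn deg -12.022119678009432
```

```bash
python3 -m jog '[[[-16,18,5],-2],[[-16,18,5],-3],[[-16,18,10],-3],[[-16,18,10],-3],[[-14,16,10],-1.5],[[-14,16,10],0],[[-8,10,10],0],[[0,0,5],0]]' 
python3 go.py .5203 -.0872 .12 85.3
```

```text
t: 2.1
tcp_pos: [0.5334, -0.0836, 0.1558]
tool_rot: [[0.071, 0.997, -0.007], [0.997, -0.071, -0.005], [-0.005, -0.007, -1.0]]
ft_force: [-0.5, -0.0, 0.1]
opening: 0.0852
t 2.1 tcp [ 0.5334 -0.0836  0.1558] psi 85.95549795683395 open 0.08524324147596656 F [-0.5225 -0.0403  0.1478] tau [ 0.0138 -0.0313  0.0083]
q [-0.3575  0.3075  1.6626 -0.0077  1.1764 -1.8547] zaxis [-0.0071 -0.0049 -1.    ]
shift mm [ -4.2738 -12.5923  35.8968] turn deg 0.6554979568339547
```

```bash
python3 -m jog '[[[-2,-6,10],0.6],[[-2,-6,15],0],[[0,0,15],0],[[0,0,15],0],[[0,0,10],0],[[0,0,5],0],[[0,0,0],0],[[0,0,0],0]]' 
python3 go.py .5203 -.0872 .052 85.3; python3 - <<'E'
from h import *
for n in("scene","top"):
    im,d=get_image(n);np.savez(f"pics/{n}1.npz",im=im,d=d)
    c=im[100:300,180:420] if n=="scene" else im[80:280,230:390]
    cv2.imwrite(f"pics/{n}1.png",cv2.resize(c,None,fx=3,fy=3,interpolation=cv2.INTER_CUBIC)[:,:,::-1])
E
```

```text
t: 2.77
tcp_pos: [0.5154, -0.0834, 0.0808]
tool_rot: [[0.082, 0.997, -0.015], [0.997, -0.082, -0.001], [-0.002, -0.014, -1.0]]
ft_force: [-0.2, -0.5, -0.4]
opening: 0.0852
t 2.7667 tcp [ 0.5154 -0.0834  0.0808] psi 85.3045804205876 open 0.08523592750048832 F [-0.2123 -0.4696 -0.4324] tau [-0.0107 -0.0128 -0.0193]
q [-0.37    0.3699  1.7848 -0.0074  1.0002 -1.8548] zaxis [-0.0146 -0.0011 -0.9999]
shift mm [-3.272   5.6487 28.7313] turn deg 0.004580420587615208
```

View pics/scene1.png

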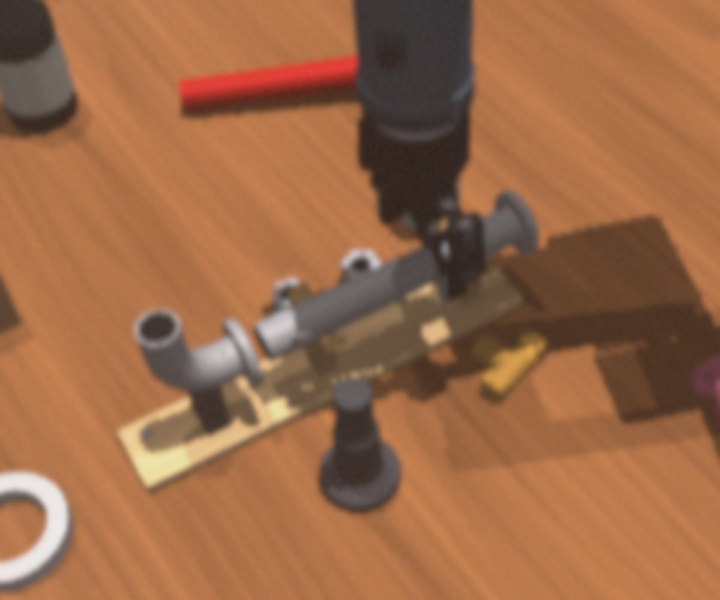

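The gripper straddles the pipe, with the near finger around (460,255) in the crop, or (333,185) in full pixels. The hub and elbow are well clear of it. I'll check the finger's position numerically.

```bash
python3 - <<'E'
from h import *
np.set_printoptions(precision=3,suppress=True)
for p in [(.5154,-.0834+.05,.09),(.5154,-.0834-.05,.09),(.468,-.083,.075),(.5154,-.0834,.0908)]:
    print(p,pix("scene",p),(pix("scene",p)-[180,100])*3,pix("top",p))
a=np.load("pics/scene1.npz");W=cloud("scene",a["d"])
for u,v in[(333,180),(333,185),(331,190),(336,183)]:print(u,v,W[v,u],a["im"][v,u])
E
```

```text
(0.5154, -0.0334, 0.09) [331.911 199.082] [455.733 297.246] [284.001 216.915]
(0.5154, -0.13340000000000002, 0.09) [307.225 173.122] [381.676 219.367] [335.955 216.986]
(0.468, -0.083, 0.075) [334.994 180.925] [464.982 242.776] [309.823 241.667]
(0.5154, -0.0834, 0.0908) [319.229 185.534] [417.687 256.603] [309.968 216.931]
333 180 [ 0.529 -0.015  0.185] [53 39 37]
333 185 [ 0.53  -0.013  0.171] [53 43 39]
331 190 [ 0.533 -0.015  0.154] [48 36 30]
336 183 [ 0.521 -0.013  0.171] [53 42 39]
```

View pics/top1.png

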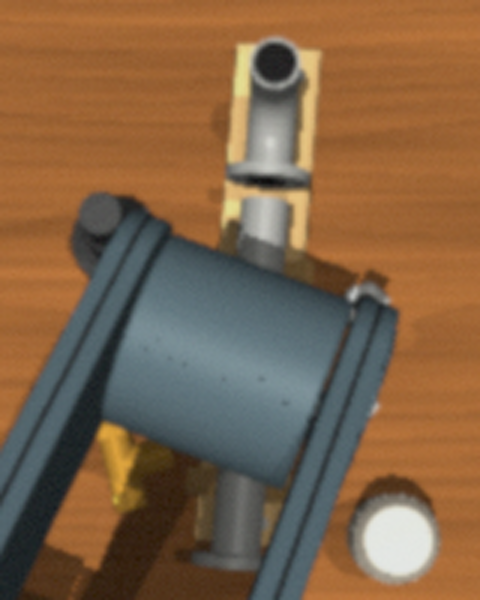

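```bash
python3 -m jog '[[[-2,3,5],0],[[-1,3,8],0],[[0,0,8],0],[[0,0,5],0],[[0,0,3],0],[[0,0,0],0],[[0,0,0],0],[[0,0,0],0]]' 
python3 go.py .5203 -.0872 .052 85.3
```

```text
t: 3.53
tcp_pos: [0.5235, -0.0883, 0.0507]
tool_rot: [[0.082, 0.997, -0.01], [0.997, -0.082, -0.003], [-0.004, -0.01, -1.0]]
ft_force: [0.4, 0.3, 0.3]
opening: 0.0857
t 3.5333 tcp [ 0.5235 -0.0883  0.0507] psi 85.29831306870764 open 0.08568278717448657 F [0.3757 0.2883 0.2737] tau [-0.0166 -0.0352 -0.0084]
q [-0.373   0.4216  1.795  -0.0079  0.9333 -1.857 ] zaxis [-0.01   -0.0029 -0.9999]
shift mm [ 0.8002 -3.2962 -1.2381] turn deg -0.0016869312923404323
```

```bash
python3 -m jog '[[[0,0,0],0],[[0,0,0],0],[[0,0,0],0],[[0,0,0],0],[[0,0,0],0],[[0,0,0],0],[[0,0,0],0],[[0,0,0],0]]' -1 80
python3 go.py .5203 -.0872 .052 85.3
```

```text
t: 4.2
tcp_pos: [0.524, -0.088, 0.0519]
tool_rot: [[0.082, 0.997, -0.008], [0.997, -0.082, -0.003], [-0.004, -0.008, -1.0]]
ft_force: [0.0, 0.5, 0.6]
opening: 0.0304
t 4.2 tcp [ 0.524  -0.088   0.0519] psi 85.29939717377896 open 0.030387794881679062 F [0.0095 0.5466 0.6188] tau [ 0.1041  0.0101 -0.027 ]
q [-0.3726  0.4197  1.7945 -0.0073  0.934  -1.857 ] zaxis [-0.0082 -0.0031 -1.    ]
shift mm [ 0.5378 -3.7432 -0.115 ] turn deg -0.0006028262210406865
```

```bash
python3 -m jog '[[[0,0,-6],0],[[0,-1,-12],0],[[0,-2,-20],0],[[0,-2,-25],0],[[0,-2,-25],0],[[0,-2,-25],0],[[0,0,-20],0],[[0,0,-8],0]]'
python3 go.py .5203 -.0872 .18 -94.7;  python3 - <<'E'
from h import *
for n in("scene",):
    im,d=get_image(n);np.savez(f"pics/{n}2.npz",im=im,d=d)
    c=im[70:300,180:420] if n=="scene" else im[80:280,230:390]
    cv2.imwrite(f"pics/{n}2.png",cv2.resize(c,None,fx=2.5,fy=2.5,interpolation=cv2.INTER_CUBIC)[:,:,::-1])
E
```

```text
t: 4.87
tcp_pos: [0.5108, -0.0854, 0.1947]
tool_rot: [[0.082, 0.996, -0.024], [0.997, -0.082, 0.002], [0.0, -0.024, -1.0]]
ft_force: [0.5, -0.7, -2.4]
opening: 0.0304
t 4.8667 tcp [ 0.5108 -0.0854  0.1947] psi 85.29244081734308 open 0.030351619095324533 F [ 0.4562 -0.6821 -2.3788] tau [-0.0065 -0.0642 -0.0554]
q [-0.3766  0.2444  1.6472 -0.007   1.2728 -1.8632] zaxis [-0.0237  0.0022 -0.9997]
shift mm [-1.0025  9.9722 14.4268] turn deg 179.9924408173431
```

View pics/scene2.png

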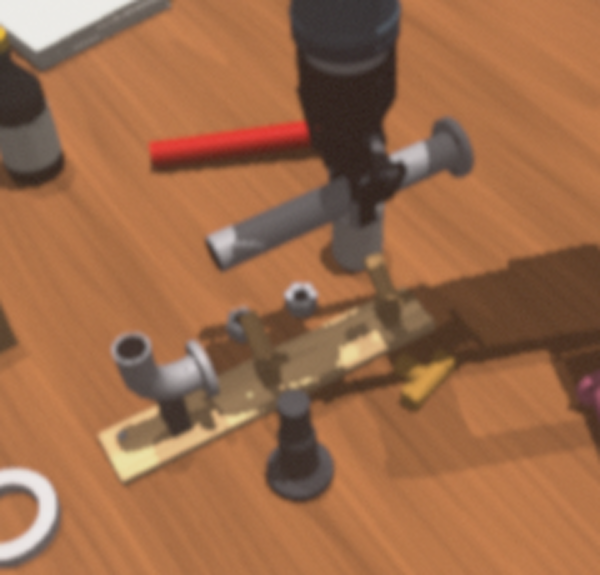

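The pipe is held level, clear of the supports, elbow, hub and filter. Next I turn it in the air.

```bash
python3 -m jog '[[[0,0,0],3],[[0,0,0],5],[[0,0,0],7],[[0,0,0],7],[[0,0,0],7],[[0,0,0],7],[[0,0,0],7],[[0,0,0],7]]'
python3 go.py .5108 -.0854 .1947 -94.7
```

```text
t: 5.58
tcp_pos: [0.5065, -0.0841, 0.1864]
tool_rot: [[0.828, 0.559, -0.034], [0.56, -0.829, 0.006], [-0.025, -0.024, -0.999]]
ft_force: [-0.1, 0.0, -3.4]
opening: 0.0303
t 5.5833 tcp [ 0.5065 -0.0841  0.1864] psi 34.03646211130318 open 0.03029963352765808 F [-0.1014  0.0115 -3.3841] tau [-0.0151 -0.0448 -0.0425]
q [-0.3769  0.251   1.6604 -0.0074  1.2645 -0.9683] zaxis [-0.0344  0.006  -0.9994]
shift mm [ 2.5647  3.2842 -8.4712] turn deg 128.73646211130318
```

```bash
python3 -m jog '[[[0,0,-1.5],7.16],[[0,0,-1.5],7.16],[[0,0,-1.5],7.16],[[0,0,-1.5],7.16],[[0,0,-1.5],7.16],[[0,0,-1.5],7.16],[[0,0,-1.5],7.16],[[0,0,-1.5],7.16]]'
python3 go.py .5108 -.0854 .1947 -94.7
python3 -m jog '[[[0,0,-1.5],7.16],[[0,0,-1.5],7.16],[[0,0,-1.5],7.16],[[0,0,-1.5],7.16],[[0,0,-1.5],7.16],[[0,0,-1.5],7.16],[[0,0,-1.5],7.16],[[0,0,-1.5],7.16]]'
python3 go.py .5108 -.0854 .1947 -94.7
```

```text
t: 6.25
tcp_pos: [0.4997, -0.0817, 0.1848]
tool_rot: [[0.917, -0.395, -0.056], [-0.395, -0.919, 0.014], [-0.057, 0.009, -0.998]]
ft_force: [0.0, -0.1, -3.9]
opening: 0.0301
t 6.25 tcp [ 0.4997 -0.0817  0.1848] psi -23.28205347286093 open 0.03014905133141412 F [ 0.0187 -0.0955 -3.9271] tau [ 0.0145 -0.04    0.0208]
q [-0.3772  0.2541  1.6613 -0.0079  1.2832  0.0313] zaxis [-0.0558  0.0139 -0.9983]
shift mm [ 11.0527  -0.8874 -10.5628] turn deg 71.41794652713907
t: 6.92
tcp_pos: [0.4937, -0.0796, 0.184]
tool_rot: [[0.163, -0.984, -0.076], [-0.986, -0.165, 0.021], [-0.033, 0.071, -0.997]]
ft_force: [0.5, 0.1, -2.6]
opening: 0.0303
t 6.9167 tcp [ 0.4937 -0.0796  0.184 ] psi -80.62511787902936 open 0.030296982342746307 F [ 0.5154  0.0553 -2.5724] tau [-0.0093 -0.094  -0.0275]
q [-0.3775  0.2572  1.6606 -0.0084  1.3021  1.031 ] zaxis [-0.0757  0.0213 -0.9969]
shift mm [  8.1037 -15.1555 -12.1156] turn deg 14.074882120970642
```

```bash
cat >> go.py <<'E'
print("axis heading",np.degrees(np.arctan2(R[1,1],R[0,1])),"(want 175.3)","pitch",R[2,1],"roll",R[2,0])
g=s["tcp_pos"]-.023*R[:,2]
t=np.array([.9967,-.082,0]);n=np.array([.082,.9967,0])
o=np.array([.52,-.0872,0]);print("grasp pt",g,"al",(g-o)@t*1000,"lat",(g-o)@n*1000, "tool xy heading of t:",R.T@t,R.T@n)
E
python3 -m jog '[[[0,-4,0],5],[[0,-8,0],5],[[1,-8,0],4],[[1,-8,0],0],[[1,-8,0],0],[[1,-8,0],0],[[1,-5,0],0],[[0,0,0],0]]'
python3 go.py .5461 -.0890 .15 -94.7
```

```text
t: 7.58
tcp_pos: [0.54, -0.0855, 0.1701]
tool_rot: [[-0.092, -0.992, -0.091], [-0.996, 0.09, 0.026], [-0.018, 0.093, -0.996]]
ft_force: [0.9, -0.2, -3.2]
opening: 0.03
t 7.5833 tcp [ 0.54   -0.0855  0.1701] psi -95.29149967104628 open 0.030039390609882376 F [ 0.9479 -0.1789 -3.2049] tau [-0.0797 -0.1109 -0.004 ]
q [-0.3566  0.3595  1.5525 -0.007   1.3238  1.3078] zaxis [-0.0905  0.0264 -0.9955]
shift mm [ 3.2958 -8.2176 19.3518] turn deg -0.5914996710462788
axis heading 174.80470160166212 (want 175.3) pitch 0.09255125199805142 roll -0.0180607924640057
grasp pt [ 0.5421 -0.0861  0.193 ] al 21.92532656402247 lat 2.9098417159537733 tool xy heading of t: [-0.0103 -0.9957 -0.0924] [-0.9999  0.0086  0.0189]
```

```bash
python3 -m jog '[[[1,-2,8],0.3],[[1,-3,16],0.3],[[1,-3,18],0],[[1,-2,18],0],[[0,-2,14],0],[[0,-1,8],0],[[0,0,3],0],[[0,0,0],0]]'
python3 go.py .5461 -.0890 .082 -94.7
```

```text
t: 8.25
tcp_pos: [0.5445, -0.0891, 0.0785]
tool_rot: [[-0.101, -0.991, -0.09], [-0.995, 0.099, 0.026], [-0.017, 0.093, -0.996]]
ft_force: [-0.4, 0.8, -3.0]
opening: 0.0299
t 8.25 tcp [ 0.5445 -0.0891  0.0785] psi -95.77899856332236 open 0.029899411779759532 F [-0.4288  0.7809 -3.0216] tau [-0.0095 -0.0465 -0.0127]
q [-0.3596  0.4626  1.6428 -0.0083  1.1301  1.3152] zaxis [-0.0905  0.026  -0.9956]
shift mm [-0.3594 -1.2406 -3.6524] turn deg -1.078998563322358
axis heading 174.3108677871179 (want 175.3) pitch 0.09262167310766133 roll -0.0168588929164188
grasp pt [ 0.5466 -0.0897  0.1014] al 26.7055429547843 lat -0.3502874559012867 tool xy heading of t: [-0.0188 -0.9956 -0.0923] [-0.9997  0.0171  0.0185]
```

```bash
python3 - <<'E'
from h import *
for n in("scene",):
    im,d=get_image(n);np.savez(f"pics/{n}3.npz",im=im,d=d)
    c=im[120:280,200:400]
    cv2.imwrite(f"pics/{n}3.png",cv2.resize(c,None,fx=3.5,fy=3.5,interpolation=cv2.INTER_CUBIC)[:,:,::-1])
W=cloud("scene",d)
np.set_printoptions(precision=4,suppress=True)
t=np.array([.9967,-.082,0]);nn=np.array([.082,.9967,0]);o=np.array([.52,-.0872,0])
P=W.reshape(-1,3);P=P[np.isfinite(P[:,0])];al=(P-o)@t;la=(P-o)@nn
m=(abs(la)<.035)&(P[:,2]>.045)&(al>.1)&(al<.165)
h,e=np.histogram(al[m],np.arange(.1,.166,.002));
for a in e[:-1]:
    k=m&(al>=a)&(al<a+.002)
    if k.sum():print(int(round(a*1000)),k.sum(),P[k,2].min(),P[k,2].max(),la[k].min(),la[k].max())
E
```

```text
100 39 0.08903593991669922 0.4638331364424682 -0.012417896963667453 0.034802585579820175
102 24 0.08527606915813335 0.46023579614947435 -0.007005218701006364 0.031721748544557504
104 20 0.0920686824821706 0.4597988008837155 -0.014493796468419355 0.034481655339647956
106 19 0.08783688597788786 0.45568401727523944 -0.005206430160154543 0.03490439648099425
108 19 0.08349961119088267 0.4518080042711105 -0.00834864154812325 0.03315479416869673
110 19 0.09200039506047886 0.4491175561690027 -0.009148943072245688 0.03353789158107533
112 18 0.08947668403105513 0.4444476568857262 -0.00823151916747064 0.03495626831997853
114 15 0.08622394316900761 0.4283285038552439 -0.009858060261938164 0.032941434513384514
116 13 0.08761734621740647 0.10898087769737863 -0.007607287747945888 0.01604008125387688
118 12 0.08450722215920836 0.10939777968283704 -0.008623521747383477 0.014630204323041223
120 10 0.09224070009925489 0.10761169770895329 -0.010089256977351248 0.014544442169776338
122 14 0.08913852985706316 0.10876494544959348 -0.010033889662804682 0.014869143658614413
124 7 0.0760418069169072 0.1083038
[... 602 characters left out ...]
00738469018 0.10277298600624618 -0.014135483440260008 0.028566644708051515
150 26 0.06567172916479047 0.10415433692550924 -0.017441514468508345 0.029971135451093114
152 20 0.07210124968165954 0.10216302641907593 -0.020625982638993345 0.027111283344751873
154 53 0.0485311268654417 0.10363741427303919 -0.02776556762618136 0.028328248431969075
156 13 0.07370935913947896 0.09181683531397988 -0.006244351481633488 0.016029773755158277
158 11 0.06866066238104251 0.09289050268958465 -0.008697609329751114 0.01581746809554051
160 15 0.07334158248603295 0.09077889932952954 -0.004486204256076563 0.01705765047924676
162 12 0.06716888358890838 0.09018369721790276 -0.009711191059037068 0.016098864421179793
```

View pics/scene3.png

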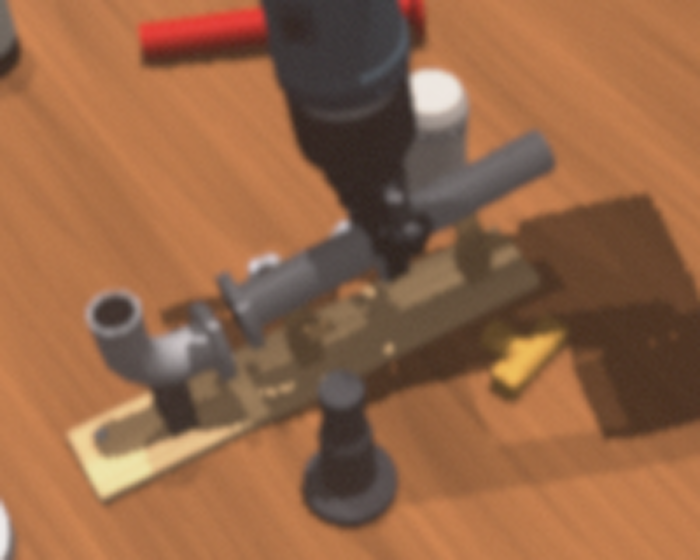

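The flange now leads towards the elbow (flange at about (240,305) in the crop, elbow flange at about (210,340)). The gap is about 12 mm, with the flange end a little low. I continue down gently.

```bash
python3 -m jog '[[[0,0,3],-0.6],[[0,-1,4],-0.5],[[0,-1,4],0],[[0,0,4],0],[[0,0,3],0],[[0,0,1],0],[[0,0,0],0],[[0,0,0],0]]' - 40
python3 go.py .5461 -.0890 .062 -94.7
```

```text
t: 8.97
tcp_pos: [0.5474, -0.0896, 0.0614]
tool_rot: [[-0.079, -0.993, -0.084], [-0.997, 0.077, 0.023], [-0.017, 0.085, -0.996]]
ft_force: [-1.1, 0.5, -3.2]
opening: 0.0303
t 8.9667 tcp [ 0.5474 -0.0896  0.0614] psi -94.52323822744748 open 0.030253439349292838 F [-1.0861  0.4876 -3.1797] tau [-0.0318 -0.0499  0.0074]
q [-0.3585  0.4839  1.657  -0.0084  1.0873  1.2947] zaxis [-0.0835  0.0234 -0.9962]
shift mm [-0.532   1.4156 -0.5001] turn deg 0.17676177255253833
axis heading 175.55877389946684 (want 175.3) pitch 0.08511538289200157 roll -0.016753571448593678
grasp pt [ 0.5493 -0.0902  0.0843] al 29.490325157358928 lat -0.5489494410752884 tool xy heading of t: [ 0.0031 -0.9964 -0.0852] [-0.9999 -0.0046  0.0164]
```

```bash
python3 -m jog '[[[0,1,1],0],[[0,0,1.5],0],[[0,0,1.5],0],[[0,0,1.5],0],[[0,0,1.5],0],[[0,0,1],0],[[0,0,0],0],[[0,0,0],0]]' - 25
python3 go.py .5461 -.0890 .055 -94.7
```

```text
t: 9.63
tcp_pos: [0.5464, -0.0897, 0.0563]
tool_rot: [[-0.079, -0.994, -0.08], [-0.997, 0.077, 0.022], [-0.016, 0.082, -0.997]]
ft_force: [-3.2, 0.3, 2.5]
opening: 0.0301
t 9.6333 tcp [ 0.5464 -0.0897  0.0563] psi -94.50560570008486 open 0.030085856630953083 F [-3.2452  0.3353  2.5332] tau [0.0454 0.0408 0.0417]
q [-0.3592  0.4869  1.667  -0.0089  1.0708  1.2942] zaxis [-0.0804  0.0219 -0.9965]
shift mm [-0.6973  0.2132  1.3196] turn deg 0.1943942999151318
axis heading 175.56758764546865 (want 175.3) pitch 0.08185870640980092 roll -0.015551471185984704
grasp pt [ 0.5482 -0.0902  0.0792] al 28.368806275503093 lat -0.7202103248193829 tool xy heading of t: [ 0.0034 -0.9967 -0.0819] [-0.9999 -0.0047  0.0152]
```

Contact has begun: the vertical force went from -3 to +2.5 N. I continue gently so the pipe pivots into the second V.

```bash
python3 -m jog '[[[0,0,1.5],0],[[0,0,1.5],0],[[0,0,1.5],0],[[0,0,1.5],0],[[0,0,1],0],[[0,0,0],0],[[0,0,0],0],[[0,0,0],0]]' - 20
python3 go.py .5461 -.0890 .055 -94.7; python3 - <<'E'
from h import *
im,d=get_image("scene");np.savez("pics/scene4.npz",im=im,d=d)
cv2.imwrite("pics/scene4.png",cv2.resize(im[120:280,200:400],None,fx=3.5,fy=3.5,interpolation=cv2.INTER_CUBIC)[:,:,::-1])
E
```

```text
t: 10.3
tcp_pos: [0.5461, -0.0898, 0.0534]
tool_rot: [[-0.078, -0.994, -0.077], [-0.997, 0.077, 0.02], [-0.014, 0.078, -0.997]]
ft_force: [-2.3, 1.0, 4.2]
opening: 0.03
t 10.3 tcp [ 0.5461 -0.0898  0.0534] psi -94.47201814564369 open 0.030022825443019794 F [-2.2964  1.0443  4.2456] tau [ 0.033   0.0574 -0.0091]
q [-0.3591  0.4883  1.6732 -0.0095  1.0594  1.2942] zaxis [-0.077   0.0201 -0.9968]
shift mm [-0.8156  0.2305 -1.591 ] turn deg 0.22798185435630103
axis heading 175.5911935519044 (want 175.3) pitch 0.0783625169661685 roll -0.014034147593571342
grasp pt [ 0.5479 -0.0903  0.0763] al 28.07367514497592 lat -0.7610291953658983 tool xy heading of t: [ 0.004  -0.997  -0.0784] [-1.     -0.0051  0.0137]
```

View pics/scene4.png

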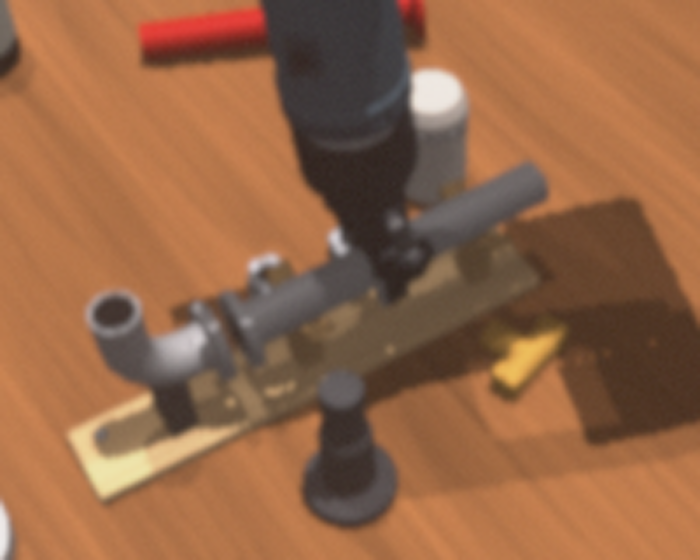

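```bash
cat > chk.py <<'E'
from fit import *
import sys
t0=np.array([.9967,-.082,0]);n0=np.array([.082,.9967,0]);o=np.array([.52,-.0872,.075])
for f in sys.argv[1:]:
    n=''.join(c for c in f if c.isalpha());a=np.load(f"pics/{f}.npz");W=cloud(n,a["d"]).reshape(-1,3);W=W[np.isfinite(W[:,0])]
    al=(W-o)@t0;la=(W-o)@n0;z=W[:,2]
    m=(abs(la)<.02)&(z<.115)&(z>.07)&(((al>-.1)&(al<-.045))|((al>.06)&(al<.12)))
    p=np.array([-.0872,-.0823,.075,0.])
    for i in range(4):
        p,s=fitcyl(W[m],x0=p);t=np.array([1,p[1],p[3]]);t/=np.linalg.norm(t);oo=np.array([.52,p[0],p[2]])
        D=W-oo;r=np.linalg.norm(D-np.outer(D@t,t),axis=1);m=(r>.01)&(r<.0205)&(z>.065)&(((al>-.1)&(al<-.045))|((al>.06)&(al<.12)))
    print(f,p,s,m.sum())
    k=(r<.03)&(r>.022)&(z>.05)&(al>.1)&(al<.165)
    h,e=np.histogram(al[k],np.arange(.1,.166,.002));print([(int(round(x*1000)),int(y)) for x,y in zip(e,h) if y])
    k=(r<.02)&(r>.01)&(al<-.08);print("plain end al",np.percentile(al[k],[0,1,2]) if k.any() else None)
    for A in(-.05,.017,.0875,.135):
        x=.52+A*.9967; q=np.array([x,p[0]+p[1]*(x-.52),p[2]+p[3]*(x-.52)]);print("al",A,"lat mm",(q-o)@n0*1000,"z",q[2])
E
python3 chk.py scene4 scene3
```

```text
scene4 [-0.0875 -0.0739  0.0766 -0.0254] 0.001220217523811345 637
[(126, 9), (128, 20), (130, 22), (132, 26), (134, 27), (146, 4), (148, 17), (150, 19), (152, 16), (154, 34)]
plain end al [-0.4904 -0.4815 -0.4807]
al -0.05 lat mm -0.6910218814789664 z 0.07789088260240218
al 0.017 lat mm -0.13380523437808325 z 0.07619449199779979
al 0.0875 lat mm 0.45251974503403486 z 0.074409483973554
al 0.135 lat mm 0.8475613978294478 z 0.07320681899267918
scene3 [-0.0627 -0.1563  0.121  -0.034 ] 0.0023011342762086977 403
[(100, 3), (102, 3), (104, 3), (106, 3), (108, 3), (110, 4), (112, 3), (114, 3), (116, 3), (118, 3), (120, 3), (122, 3), (124, 1), (126, 2), (128, 5), (130, 3), (132, 10), (134, 4), (146, 2), (148, 3), (150, 8), (152, 8), (154, 9), (156, 5), (158, 6), (160, 6), (162, 5)]
plain end al [-0.4732 -0.4708 -0.4702]
al -0.05 lat mm 28.105122348554147 z 0.12272289728025411
al 0.017 lat mm 23.178671001327476 z 0.12045284344167179
al 0.0875 lat mm 17.994867718051662 z 0.11806420470107397
al 0.135 lat mm 14.502234300241701 z 0.11645483817372082
```

The pipe has pivoted in the grip and its tilt is now about 0.025 rad. The far end still sits about 3 mm high, so I push down a little more.

```bash
python3 -m jog '[[[0,0,1.5],0],[[0,0,1.5],0],[[0,0,1.5],0],[[0,0,1],0],[[0,0,1],0],[[0,0,0.5],0],[[0,0,0],0],[[0,0,0],0]]' - 20
python3 go.py .5461 -.0890 .055 -94.7; python3 - <<'E'
from h import *
im,d=get_image("scene");np.savez("pics/scene5.npz",im=im,d=d)
E
python3 chk.py scene5
```

```text
t: 11.02
tcp_pos: [0.5462, -0.0898, 0.053]
tool_rot: [[-0.078, -0.994, -0.073], [-0.997, 0.077, 0.018], [-0.012, 0.074, -0.997]]
ft_force: [-3.7, 0.1, 3.7]
opening: 0.0299
t 11.0167 tcp [ 0.5462 -0.0898  0.053 ] psi -94.46349263982164 open 0.029867107151878895 F [-3.7021  0.0523  3.7173] tau [0.036  0.0443 0.0275]
q [-0.3589  0.4866  1.6771 -0.01    1.0528  1.2946] zaxis [-0.0731  0.0182 -0.9972]
shift mm [-0.8545  0.3275 -2.0104] turn deg 0.23650736017836493
axis heading 175.5896691230563 (want 175.3) pitch 0.07427918036475112 roll -0.012455881812759405
grasp pt [ 0.5479 -0.0903  0.0759] al 28.05200733731107 lat -0.7608912365566829 tool xy heading of t: [ 0.0042 -0.9973 -0.0743] [-1.     -0.0051  0.0121]
scene5 [-0.0876 -0.0755  0.0761 -0.0211] 0.0012666915564998281 626
[(126, 9), (128, 19), (130, 20), (132, 20), (134, 28), (146, 3), (148, 18), (150, 17), (152, 17), (154, 30), (156, 1)]
plain end al [-0.491  -0.4839 -0.4807]
al -0.05 lat mm -0.7660865956164953 z 0.07718211214175262
al 0.017 lat mm -0.31504984906156325 z 0.07577292150046917
al 0.0875 lat mm 0.1595485185820472 z 0.07429011642270077
al 0.135 lat mm 0.47931337621427894 z 0.07329106335611921
```

```bash
python3 -m jog '[[[0,0,3],0],[[0,0,4],0],[[0,0,4],0],[[0,0,4],0],[[0,0,4],0],[[0,0,3],0],[[0,0,1],0],[[0,0,0],0]]' - 20
python3 go.py .5461 -.0890 .055 -94.7; python3 - <<'E'
from h import *
im,d=get_image("scene");np.savez("pics/scene6.npz",im=im,d=d)
E
python3 chk.py scene6
```

```text
t: 11.73
tcp_pos: [0.5465, -0.0899, 0.0528]
tool_rot: [[-0.079, -0.995, -0.062], [-0.997, 0.078, 0.013], [-0.008, 0.063, -0.998]]
ft_force: [-2.1, 0.7, 1.9]
opening: 0.0302
t 11.7333 tcp [ 0.5465 -0.0899  0.0528] psi -94.5333318294981 open 0.030229247937340803 F [-2.0767  0.7324  1.9117] tau [ 0.0761 -0.0456  0.0411]
q [-0.3581  0.4809  1.6869 -0.0112  1.0366  1.2976] zaxis [-0.0621  0.013  -0.998 ]
shift mm [-0.8387  0.644  -2.1526] turn deg 0.1666681705019073
axis heading 175.49563918532436 (want 175.3) pitch 0.06294181833121873 roll -0.008017257629006071
grasp pt [ 0.548  -0.0902  0.0758] al 28.11955637170179 lat -0.653247767794959 tool xy heading of t: [ 0.003  -0.9981 -0.063 ] [-1.     -0.0035  0.0078]
scene6 [-0.0872 -0.0775  0.076  -0.0181] 0.001340469616651016 636
[(126, 11), (128, 20), (130, 22), (132, 22), (134, 34), (146, 6), (148, 19), (150, 18), (152, 18), (154, 36), (156, 1)]
plain end al [-0.4926 -0.4866 -0.4843]
al -0.05 lat mm -0.24080614253568153 z 0.07690995677075727
al 0.017 lat mm 0.0749059193595828 z 0.07569853510831656
al 0.0875 lat mm 0.4071104023986466 z 0.07442383022470359
al 0.135 lat mm 0.6309361179214045 z 0.07356498650879413
```

About 2 mm remains at the far V, so I release.

```bash
python3 -m jog '[[[0,0,0],0],[[0,0,0],0],[[0,0,0],0],[[0,0,0],0],[[0,0,0],0],[[0,0,0],0],[[0,0,0],0],[[0,0,0],0]]' 0.9
python3 go.py .5461 -.0890 .055 -94.7; python3 - <<'E'
from h import *
im,d=get_image("scene");np.savez("pics/scene7.npz",im=im,d=d)
cv2.imwrite("pics/scene7.png",cv2.resize(im[120:280,200:400],None,fx=3.5,fy=3.5,interpolation=cv2.INTER_CUBIC)[:,:,::-1])
E
python3 chk.py scene7
```

```text
t: 12.45
tcp_pos: [0.5473, -0.0901, 0.0495]
tool_rot: [[-0.079, -0.995, -0.063], [-0.997, 0.079, 0.014], [-0.009, 0.064, -0.998]]
ft_force: [-0.4, 0.5, 0.3]
opening: 0.081
t 12.45 tcp [ 0.5473 -0.0901  0.0495] psi -94.54783057962399 open 0.08098104820342585 F [-0.3851  0.5347  0.2677] tau [-0.0357 -0.0339  0.0287]
q [-0.3582  0.487   1.6865 -0.0109  1.0323  1.2976] zaxis [-0.0633  0.0137 -0.9979]
shift mm [-1.0472  1.6212 -5.4068] turn deg 0.1521694203760262
axis heading 175.48415280254744 (want 175.3) pitch 0.06416310479448532 roll -0.008681688008428898
grasp pt [ 0.5487 -0.0904  0.0724] al 28.911676628995103 lat -0.8451669221997614 tool xy heading of t: [ 0.0027 -0.998  -0.0642] [-1.     -0.0033  0.0085]
scene7 [-0.087  -0.0822  0.0744  0.0001] 0.0013118749069372716 630
[(124, 1), (126, 14), (128, 21), (130, 22), (132, 20), (134, 26), (146, 6), (148, 19), (150, 20), (152, 22), (154, 34)]
plain end al [-0.4931 -0.4853 -0.4802]
al -0.05 lat mm 0.19408207438376845 z 0.0743705664159253
al 0.017 lat mm 0.1963809328853141 z 0.07437890992141245
al 0.0875 lat mm 0.1987998810100758 z 0.07438768928166387
al 0.135 lat mm 0.20042966875371676 z 0.07439360445346446
```

View pics/scene7.png

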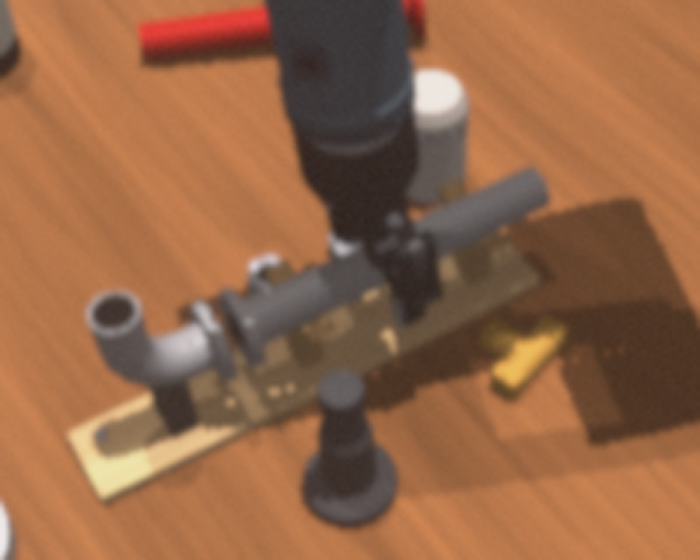

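The pipe is seated: level, with its axis at 74.4 mm, lateral error 0.2 mm and a gap of about 12 mm. The gripper goes straight up.

```bash
python3 -m jog '[[[0,0,-4],0],[[0,0.5,-8],0],[[0,1,-15],0],[[0,1,-20],0],[[0,1,-25],0],[[0,1,-25],0],[[0,1,-25],0],[[0,0,-15],0]]'
python3 -m jog '[[[0,8,-15],0],[[0,16,-15],0],[[0,24,-10],0],[[0,30,-5],0],[[0,30,0],0],[[0,30,0],0],[[0,20,0],0],[[0,8,0],0]]'
python3 go.py .5461 -.0890 .055 -94.7; python3 - <<'E'
from h import *
for n in("scene","top"):
    im,d=get_image(n);np.savez(f"pics/{n}8.npz",im=im,d=d)
    c=im[100:300,180:420] if n=="scene" else im[80:280,230:390]
    cv2.imwrite(f"pics/{n}8.png",cv2.resize(c,None,fx=3,fy=3,interpolation=cv2.INTER_CUBIC)[:,:,::-1])
E
python3 chk.py scene8 top8
```

```text
t: 13.17
tcp_pos: [0.5476, -0.0905, 0.1922]
tool_rot: [[-0.079, -0.994, -0.071], [-0.997, 0.078, 0.017], [-0.011, 0.072, -0.997]]
ft_force: [1.5, 0.6, -0.6]
opening: 0.0809
t: 13.83
tcp_pos: [0.3836, -0.0786, 0.2618]
tool_rot: [[-0.078, -0.996, -0.052], [-0.997, 0.077, 0.008], [-0.004, 0.053, -0.999]]
ft_force: [-0.3, 0.0, 0.5]
opening: 0.0811
t 13.8333 tcp [ 0.3836 -0.0786  0.2618] psi -94.4507244300393 open 0.08107486961066733 F [-0.2892  0.0275  0.537 ] tau [-0.0137 -0.0604 -0.0386]
q [-0.4737 -0.0217  1.7846 -0.0165  1.4289  1.1775] zaxis [-0.0522  0.0084 -0.9986]
shift mm [  -1.3677 -173.5126  197.998 ] turn deg 0.24927556996070166
axis heading 175.56222327476348 (want 175.3) pitch 0.0526412944845777 roll -0.004286837577788553
grasp pt [ 0.3848 -0.0788  0.2848] al -135.47578525271217 lat -2.719285421266147 tool xy heading of t: [ 0.0044 -0.9987 -0.0527] [-1.     -0.0046  0.004 ]
scene8 [-0.087  -0.0821  0.0745 -0.0011] 0.0013702016478711102 619
[(126, 14), (128, 22), (130, 19), (132, 26), (134, 21), (146, 5), (148, 19), (150, 20), (152, 17), (154, 35)]
plain end al [-0.4923 -0.4855 -0.4818]
al -0.05 lat mm 0.18425256372636165 z 0.0745324290224733
al 0.017 lat mm 0.1927688686471497 z 0.07445924322418566
al 0.0875 lat mm 0.2017300551682826 z 0.07438223428718149
al 0.135 lat mm 0.20776773403003204 z 0.07433034883317159
top8 [-0.0873 -0.0826  0.0755 -0.0009] 0.0015794647647128753 1032
[(126, 42), (128, 25), (130, 33), (132, 25), (134, 10), (146, 8), (148, 56), (150, 26), (152, 28), (154, 23), (156, 5)]
plain end al [-0.1039 -0.1037 -0.1035]
al -0.05 lat mm -0.06876347954836348 z 0.07550010629300864
al 0.017 lat mm -0.09043686494522249 z 0.07544127225523319
al 0.0875 lat mm -0.11324244211654316 z 0.07537936479757393
al 0.135 lat mm -0.12860790191283628 z 0.07533765409915102
```

View pics/scene8.png

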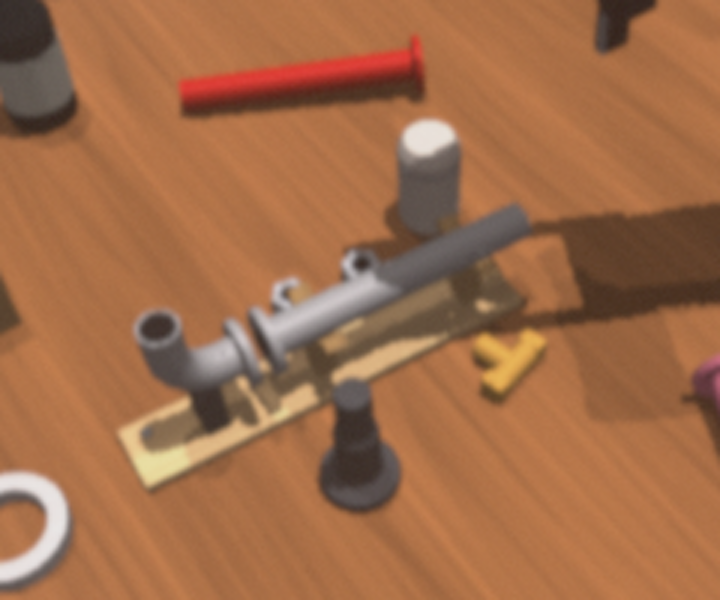

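View pics/top8.png

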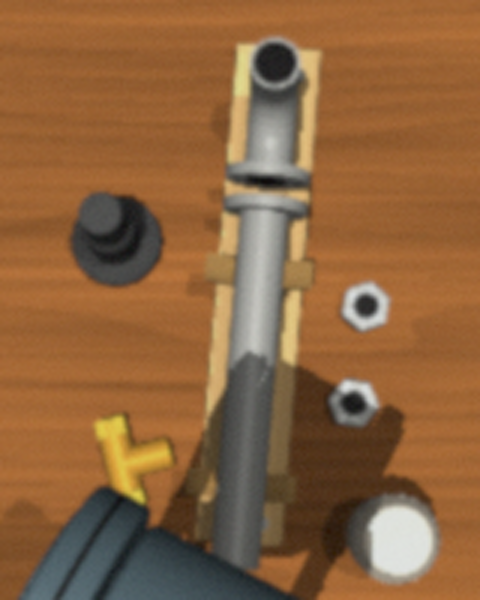

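Both views agree. The pipe's flange, at (266,203) in the top crop, faces the elbow's flange at (267,175), with about 11–12 mm between them. Hub, filter, nuts and tee look unmoved, and the robot is clear.

```bash
python3 -m jog '[[[0,0,0],0],[[0,0,0],0],[[0,0,0],0],[[0,0,0],0],[[0,0,0],0],[[0,0,0],0],[[0,0,0],0],[[0,0,0],0]]'; python3 -c "
from workcell import *
print(finish_job())"
```

```text
t: 14.6
tcp_pos: [0.3903, -0.0802, 0.2614]
tool_rot: [[-0.077, -0.996, -0.05], [-0.997, 0.077, 0.009], [-0.005, 0.051, -0.999]]
ft_force: [0.1, -0.2, 0.3]
opening: 0.0811
the job is handed in; nothing more can be done
None
```

I turned the pipe end for end and laid it back in both V supports, with its flange facing the elbow's. I handed the job in at about 14.6 s of the 46 s allowed; it reported no verdict.

I gripped the pipe near its balance point, lifted it about 140 mm, turned it 180° in the air and lowered it. It then pivoted into the Vs before I released it and backed the arm away.

**Last checks, after release and from both cameras:**

| Check | Measured | Limit |
|---|---|---|
| Gap, flange to flange | about 11–12 mm | 0 to 23 mm |
| Sideways error, against the pipe's axis as first measured | about 0.2 mm | 7 mm |
| Axis height (elbow centre at 75 mm) | 74.4 mm (scene view), 75.4 mm (top view) | 7 mm either way |
| Tilt and heading error, against the same axis | about 0.001 rad | 0.06 rad |

- **Neighbouring parts:** by eye, the hub, filter, nuts and tee had not moved. I did not measure their positions again.
- **Forces:** wrist force readings, taken at the end of each move, stayed below about 5 N. The contact forces on the elbow, hub and filter were not measured separately.
- **Tool tilt:** the tool drifted about 0.09 rad off vertical while carrying the pipe, so the flange end touched down first. About 2 mm was still left at the far V when I let go, and the pipe settled level.

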